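# Run-out check of a centrifuge rotor: flick, coast, brake on the mark

### The arm

A 6-joint arm with a two-finger parallel gripper is mounted at the origin on the work surface. World frame = base frame: x ahead of the robot, y to its left, z up, the work surface at z = 0. Lengths are in mm, angles in rad, forces in N, time in s.
With the tool pointing down it reaches from about 350 to 775 mm from the base axis. Payload 7.3 kg.
Tool frame: the origin (TCP) lies midway between the tips of the shut fingers; the grasp point (between the pads) lies 19 mm behind it; z points along the fingers, y is the direction in which the jaws open and shut (so a half turn about z gives the same grasp; the last joint's range is limited). The gripper opens to 92 mm and grips with 3 to 60 N. Pads are 19 mm wide; open, the fingers measure 130 mm over their backs; the gripper's body (75 mm by 190 mm) begins 47 mm behind the grasp point.
Start: joints at [-1.482, 0.342, 1.524, -0, 1.275, -0.146], TCP at [122.162, -510.609, 226.741] pointing down, gripper open.
Joint ranges: [-2.53, 2.53], [-0.77, 2.02], [0.04, 2.7], [-1, 4.14], [0.28, 2.66], [-3.11, 3.11]. Speed limits (rad/s): [2.57, 2.57, 3.14, 3.14, 3.14, 3.14].

### API

Orientations are given as a unit quaternion [w, x, y, z].
In Python, from cell import sensors, imaging, robot gives the robot as it stands.
- The arm moves only by the tool arm_command, never from a script. Its argument "steps" is a list of rows, each a list of 3 entries, a list of its own where there are three numbers: the shift along the tool's x, y, z in cm, then the turn about the tool's z in degrees, then the opening, from 0 (shut) to 1 (fully open). In form: [[[dx, dy, dz], roll, fingers], ...]. A call has exactly 5 rows; each row is the pose to reach, as a shift and turn from the pose measured when the call began, along the tool's axes at that moment; what a row does not reach only later rows make up. A row lasts 1/8 s, in which the tool goes at most 62.5 mm and 10.7 degrees, less where a joint would pass 70% of its speed; a pose out of reach is approached as far as the arm can. A call with a gripper value outside its range is refused whole. The fingers move at their own pace and stop on an object; "newtons" is the grip in N (left out, the last holds). Time passes only in rows, so rows that repeat a pose let the fingers close, or fill a call up. It gives the time, the measured TCP pose, the force and the opening at its end, in the units of the state.
- sensors.get_obs(): the state, without advancing time (a new reading comes with each control period).
- imaging.camera(name): name is "side" or "top" or "wrist"; returns the picture (480x640x3 uint8, blue, green, red); there is no depth.
- imaging.camera_params(name): a dict with "intrinsics" (3x3 intrinsics, pixels), "view" (4x4, takes a point from world to camera coordinates). Camera axes: x right, y down, z forward; pixel columns grow to the right and rows downward; lengths in mm; the calibration is good to about 2 mm. A picture is of the moment at which its call begins: read the wrist's pose just before it. camera_params takes no time and is no camera call; for the wrist camera it gives the pose at the moment of the call.
- robot.job_done(): hands the job in, once; it reports no verdict.
The state is a dict: "t": time; "joints": joint angles; "dq": joint speeds; "effort": joint torques, N m; "position": TCP position; "tool_rot": TCP orientation; "contact_force": force on the tool from outside, world axes, zero at the start; "moment": the same for the moment, N m; "width": finger opening in mm.
Only numpy, scipy, OpenCV 4.12 (cv2) and the standard library are available. Lean on these libraries where they do the work, as an engineer would, in place of code of your own. Each camera call takes 0.05 s, during which the arm holds its last target. There are 200 camera calls.

### The job

Check that the centrifuge rotor on the round white stand runs freely: flick it with a fingertip, either way round, so that it spins on by itself at a quarter turn a second or faster, and let it make at least two full turns from where it started. Then brake it gently (never press or strike it with more than 30 N) with a fingertip on top of its rim, so that it stops in one go with the red stripe at the yellow pointer (within 15 mm at the rim); do not stop it elsewhere and push it round. Finish while still holding it there with the fingertip pressed on the rim; pinch or grip nothing, and leave the bottle, the tube rack and the loose rotor lid where they are.

Things in the scene. Friction and masses are not known exactly. Their poses are not given: they have to be found in the camera images.
- stand: Round white stand with a blue band, 250 mm across and 55 mm high, fixed to the bench; its place and yaw vary. Origin: centre of its underside, on the rotor's upright axis. Its x axis points from the axis to the yellow pointer, which stands on the deck beyond the rotor's rim: a post with an arrow, reaching inward to 90 mm from the axis, 20 mm wide, top 91 mm above the bench.
- spindle: Short steel spindle that carries the rotor, on the rotor's axis; origin at the rotor's underside, 66 mm above the bench. It is sprung: pressed down, rotor and spindle sink together against about 1.5 N per mm (after a first 1 to 3 N), by at most 10 mm, and rise again when let go. It does not turn.
- rotor (a joint): Angle of the rotor about its upright axis (rad), counter-clockwise from above positive, not wrapped: it goes on counting over many turns. At 0 the red stripe points directly away from the pointer; the stripe is at the pointer at pi, -pi, 3 pi, -3 pi, 5 pi and so on. Starts between -1.2 and 1.2. The bearing is free: a spin dies away slowly, losing half its speed in roughly 6 to 12 s, so it will not stop by itself in the time given.
- hub (a point): Point on the rotor's axis at its top face, 87 mm above the bench. The rotor is a dark grey metal disc of radius 88 mm, 21 mm thick, 0.5 kg or so, with a flat top: black hub knob (radius 18 mm, 22 mm high) at the centre, two white pins to flick, and a bare ring from 52 to 88 mm radius (black dots on it are flush) to brake on.
- mark (a point): Outer end of the red stripe (12 mm wide) that runs radially on the rotor's top face: a point on the rim, 88 mm from the axis, turning with the rotor.
- pointer (a point): The point, fixed to the stand, 88 mm from the axis and 87 mm above the bench, just inside the yellow pointer's tip: the red stripe's outer end is to stop here.
- pin_a (a point): Centre of the top of one white pin: upright, 14 mm across, 28 mm high above the rotor's top face, 42 mm from the axis, 90 degrees clockwise of the red stripe seen from above. It turns with the rotor. A fingertip pushing it along at about 0.1 to 0.2 m/s is plenty; the other pin comes round half a turn later, so get out of its way.
- pin_b (a point): Centre of the top of the other white pin, alike, opposite to pin_a across the hub.
- bottle: Bystander: white reagent bottle with a blue cap, 64 mm across, 130 mm high. Origin: centre of its base.
- tube_rack: Bystander: blue rack of small capped tubes, 75 x 135 mm, 53 mm high. Origin: centre of its base.
- rotor_lid: Bystander: loose grey rotor lid with a knob, 100 mm across, 30 mm high. Origin: centre of its base.

How it is judged (in metres and radians):
On the way, in this order (a step that is already met when the one before it is completed fails the run):
1. the rotor spins by itself, untouched, at about a quarter turn a second or faster (over 1.3 rad/s) for 0.3 s ((velocity of joint rotor above 1.3 rad/s or velocity of joint rotor below -1.3 rad/s) and contact force between each of the fingers, the arm and spindle below 0.05 N), for 0.3 s.
2. still spinning and untouched, it has made its two turns (joint beyond 11.3 rad either way) ((velocity of joint rotor above 0.2 rad/s or velocity of joint rotor below -0.2 rad/s) and contact force between each of the fingers, the arm and spindle below 0.05 N and (value of joint rotor above 11.3 rad or value of joint rotor below -11.3 rad)), for 0.05 s.
At the end, for the whole second after the job is handed in: The rotor stands still (under 0.1 rad/s) after its two turns, the red stripe's outer end within 18 mm of the pointer's point, the fingertip pressing on the rotor with 1 to 30 N through the last second, and the bystanders within 20 mm of where they were (horizontal distance between mark and pointer below 0.018 m and (value of joint rotor above 11.3 rad or value of joint rotor below -11.3 rad) and not (velocity of joint rotor above 0.1 rad/s or velocity of joint rotor below -0.1 rad/s) and contact force between the fingers and spindle between 1 and 30 N and distance of each of bottle, tube_rack, rotor_lid from where it was at the start of the episode below 0.02 m); the arm keeps its last pose, push and grip.
It fails at once if after its two turns the rotor is brought to a stop more than 30 mm (about 20 degrees) from the pointer ((value of joint rotor above 11.3 rad or value of joint rotor below -11.3 rad) and not (velocity of joint rotor above 0.05 rad/s or velocity of joint rotor below -0.05 rad/s) and horizontal distance between mark and pointer above 0.03 m).
It fails at once if the fingers press, pinch or strike the rotor with more than 30 N (contact force between the fingers and spindle above 30 N).
It fails at once if a bystander is lifted, tipped or pushed away by more than 20 mm (distance of any of bottle, tube_rack, rotor_lid from where it was at the start of the episode above 0.02 m or angle between any of bottle, tube_rack, rotor_lid's own z axis and vertical above 0.3 rad).
It also fails if it takes over 72 s, if anything falls off the work surface, if the arm or the gripper's body presses on something with over 40 N, if the wrist force passes 120 N, or if a joint passes its speed limit or range.

## Working session

There is one attempt and no reset: what is moved stays moved. The work goes in short steps, Python scripts to look and compute and a tool call to move; the robot and the scene stay as the last step left them, time stands still between calls to the robot, and variables do not carry over. Pictures are saved under pics/ and viewed, about 8 in all and at most 12, crops included, and the job is handed in when it is done.

Besides the shell and the picture viewer there is one more tool, called after "Request:" as name(argument=value, ...) on one line, values as JSON. arm_command: Moves the arm, as the interface text tells. Its arguments: {"type":"object","properties":{"steps":{"type":"array","items":{"type":"array"}},"newtons":{"type":"number"}},"required":["steps"]}

```bash
ls; mkdir -p pics
python3 - <<'E'
from cell import sensors, imaging
import cv2,json
o=sensors.get_obs();print(o)
for n in("top","side"):
    cv2.imwrite(f"pics/{n}0.png",imaging.camera(n));p=imaging.camera_params(n);print(n,p)
E
```

```text
pics
{'t': 0.0, 'joints': array([-1.48199914e+00,  3.42730437e-01,  1.52502848e+00,  4.04909359e-05,
        1.27540317e+00, -1.45968248e-01]), 'dq': array([ 0.00131518, -0.00075122, -0.00051549, -0.00103787,  0.00021423,
        0.00017387]), 'effort': array([ 1.89908758e-03, -4.31239414e+01, -2.44221997e+01,  7.19859218e-02,
        5.57304849e-02, -1.20490745e-04]), 'position': array([ 122.1357961 , -510.17139643,  226.03696389]), 'tool_rot': array([-7.83844327e-04,  9.93118942e-01,  1.17107435e-01,  4.17845861e-05]), 'contact_force': array([-0.92428155, -1.61953595, -0.41591337]), 'moment': array([ 0.01969945,  0.00125288, -0.01932861]), 'width': 91.75866698071867}
top {'intrinsics': array([[434.39139916,   0.        , 320.90965727],
       [  0.        , 434.39139916, 249.15052462],
       [  0.        ,   0.        ,   1.        ]]), 'view': array([[ 9.23930459e-03, -9.99505112e-01,  3.00693709e-02,
        -2.12781481e+00],
       [-9.89634162e-01, -1.34495119e-02, -1.42980192e-01,
         5.85868531e+02],
       [ 1.43313851e-01, -2.84366391e-02, -9.89268668e-01,
         9.35322457e+02],
       [ 0.00000000e+00,  0.00000000e+00,  0.00000000e+00,
         1.00000000e+00]])}
side {'intrinsics': array([[572.39318711,   0.        , 314.69949642],
       [  0.        , 572.39318711, 234.84885141],
       [  0.        ,   0.        ,   1.        ]]), 'view': array([[-9.95602813e-01, -9.31882724e-02,  9.53853834e-03,
         5.44512194e+02],
       [-7.46259611e-02,  7.27472425e-01, -6.82066593e-01,
         9.72120551e+01],
       [ 5.66215838e-02, -6.79779241e-01, -7.31227857e-01,
         1.45516292e+03],
       [ 0.00000000e+00,  0.00000000e+00,  0.00000000e+00,
         1.00000000e+00]])}
```

View pics/top0.png

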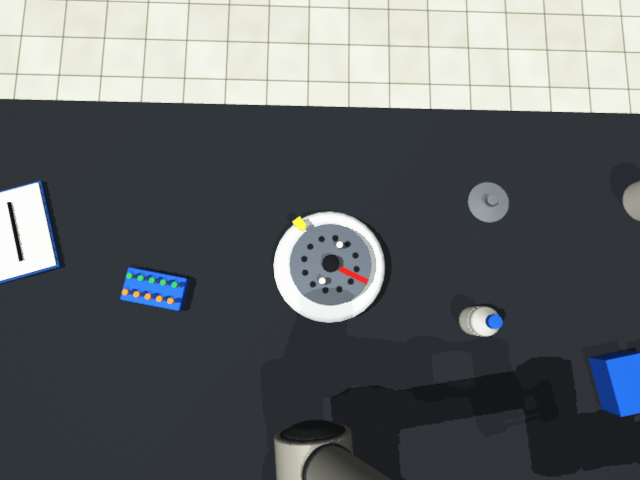

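View pics/side0.png

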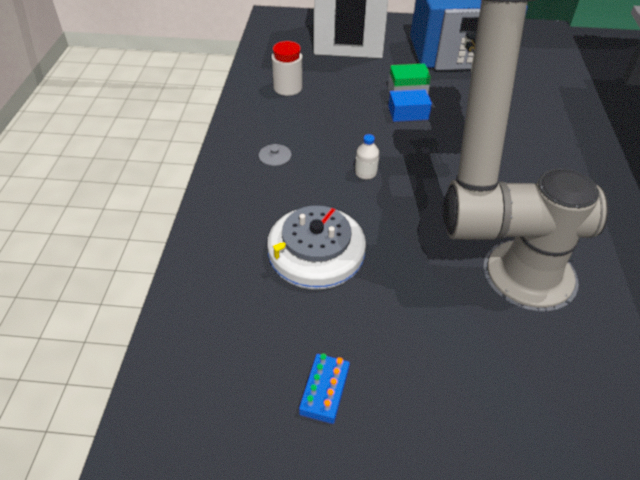

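```bash
cat > h.py <<'E'
import numpy as np, cv2
from cell import sensors, imaging, robot
P={n:imaging.camera_params(n) for n in("top","side")}
def w(n,u,v,z):
    K,V=P[n]["intrinsics"],P[n]["view"];R,t=V[:3,:3],V[:3,3]
    d=R.T@np.linalg.solve(K,[u,v,1]);c=-R.T@t
    return c+d*(z-c[2])/d[2]
def pix(n,p):
    V=P[n]["view"];q=P[n]["intrinsics"]@(V[:3,:3]@p+V[:3,3]);return q[:2]/q[2]
E
python3 - <<'E'
from h import *
im=cv2.imread("pics/top0.png");s=im[200:330,260:400]
cv2.imwrite("pics/crop.png",cv2.resize(s,None,fx=5,fy=5,interpolation=cv2.INTER_CUBIC))
for n,c,a,s_ in(("top",(330,264),(300,224),(367,281)),("side",(317,226),(281,246),(334,210))):
    print(n,w(n,*c,87),w(n,*a,89),w(n,*s_,87))
# stripe centroid by colour
for n in P:
    im=cv2.imread(f"pics/{n}0.png").astype(int)
    m=(im[...,2]>150)&(im[...,1]<70)&(im[...,0]<70)
    y=(im[...,2]>150)&(im[...,1]>130)&(im[...,0]<80)
    g=np.zeros(m.shape,bool)
    if n=="top": g[205:325,270:390]=1
    else: g[190:290,260:370]=1
    for k,z in((m,87),(y,91)):
        v,u=np.nonzero(k&g);print(n,u.mean(),v.mean(),len(u),w(n,u.mean(),v.mean(),z))
E
```

```text
top [547.56440752 -13.88203984  87.        ] [633.24014075  51.50659186  89.        ] [512.1462618  -93.00310871  87.        ]
side [544.44577588 -26.82354764  87.        ] [625.21581243  51.19367066  89.        ] [505.89814529 -88.50449     87.        ]
top 353.5744680851064 274.9148936170213 141 [524.79471209 -64.3493367   87.        ]
top 298.1951219512195 222.0121951219512 82 [637.13202292  55.41590556  91.        ]
side 327.7090909090909 215.23636363636365 55 [520.60075818 -67.7552058   87.        ]
side 278.2882882882883 248.73873873873873 111 [630.23652876  62.4364183   91.        ]
```

View pics/crop.png

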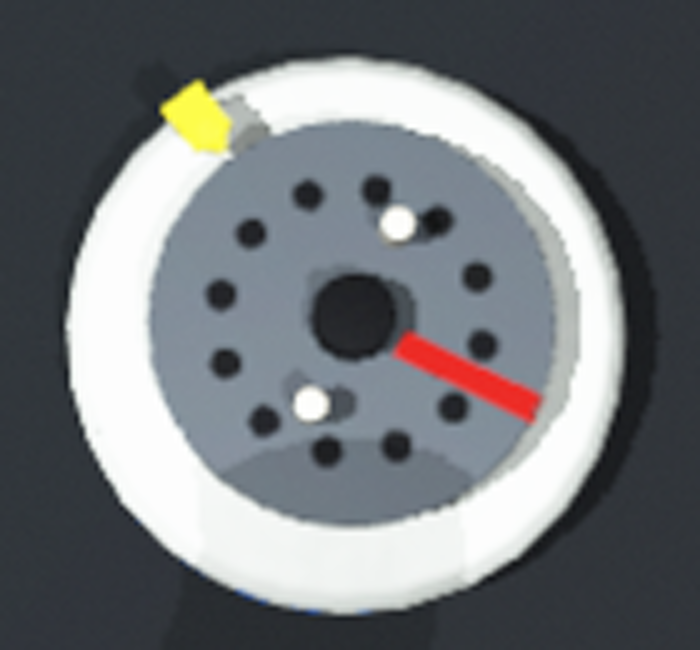

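```bash
cat >> h.py <<'E'
def rel(p):  # shift in tool axes, cm, from present pose
    from scipy.spatial.transform import Rotation as R
    o=sensors.get_obs();q=o["tool_rot"]
    M=R.from_quat(q,scalar_first=True)
    return M.inv().apply(np.array(p)-o["position"])/10, np.degrees(np.arctan2(*M.as_matrix()[[1,0],0]))
E
python3 - <<'E'
from h import *
f=lambda x,y:((x+.5)/5-.5+260,(y+.5)/5-.5+200)
c=w("top",*f(353,322),87);pa=w("top",*f(310,404),115);pb=w("top",*f(398,223),115);e=w("top",*f(541,411),87);t=w("top",*f(225,153),90)
print(c,pa,pb,(pa+pb)/2,np.linalg.norm(pa-pb),e,t,np.linalg.norm(t-c))
C=(c+(pa+pb)/2)/2
d=lambda p:np.degrees(np.arctan2(p[1]-C[1],p[0]-C[0]))
print(C,"stripe",d(e),"pa",d(pa),"pb",d(pb),"ptr",d(t))
a=np.radians(d(pa));r=np.array([np.cos(a),np.sin(a)]);tt=np.array([-r[1],r[0]])
print(rel([*(C[:2]+40*r-30*tt),150]))
E
```

```text
[547.56977421 -14.30980027  87.        ] [510.30009681   4.62562201 115.        ] [586.25618807 -31.43628918 115.        ] [548.27814244 -13.40533359 115.        ] 84.0820387348662 [510.46208958 -94.70275592  87.        ] [619.60867122  41.38823848  90.        ] 91.10913347640205
[547.92395832 -13.85756693 101.        ] stripe -114.86196091238236 pa 153.83684845822114 pb -24.635648650650808 ptr 37.620637544079024
(array([ 51.78893527, -43.22069188,   7.68166646]), np.float64(13.45364195542195))
```

Request:
arm_command(steps=[[[4.7,-3.9,0],9,0],[[9.4,-7.8,0],18,0],[[14.1,-11.8,0],27,0],[[18.8,-15.7,0],35,0],[[23.5,-19.6,0],38.4,0]])

```text
t: 0.72
position: [305.8, -263.2, 226.4]
tool_rot: [-0.001, 0.976, -0.218, -0.0]
contact_force: [1.0, 0.0, 0.3]
width: 46.2
```

Run:
```python
from h import *
print(sensors.get_obs()["width"],rel([524.2,30.1,150]),sensors.get_obs()["t"])
```

```text
46.189703393057485 (array([  7.31158275, -35.82060975,   7.67760462]), np.float64(-25.142642479981845)) 0.725
```

Request:
arm_command(steps=[[[1.2,-6,0],0,0],[[2.4,-12,0],0,0],[[3.7,-18,0],0,0],[[4.9,-24,0],0,0],[[6.1,-30,0],0,0]])

```text
t: 1.35
position: [489.3, -15.6, 226.5]
tool_rot: [-0.001, 0.976, -0.218, -0.0]
contact_force: [0.4, -1.3, -0.5]
width: 0.7
```

Run:
```python
from h import *
print(sensors.get_obs()["width"],rel([524.2,30.1,150]),sensors.get_obs()["t"])
```

```text
0.7135113195367648 (array([ 1.22016469, -5.61551835,  7.65828787]), np.float64(-25.130521347679824)) 1.35
```

Request:
arm_command(steps=[[[0.6,-2.8,2],0,0],[[1.2,-5.6,4],0,0],[[1.2,-5.6,7],0,0],[[1.2,-5.6,9.5],0,0],[[1.2,-5.6,9.5],0,0]])

```text
t: 1.98
position: [522.4, 30.3, 129.7]
tool_rot: [-0.0, 0.976, -0.217, -0.003]
contact_force: [-0.1, 0.2, 0.6]
width: 0.3
```

Run:
```python
from h import *
o=sensors.get_obs();print(rel([524.2,30.1,97]),o["t"],o["position"])
a=imaging.camera("top")[190:340,250:400];b=imaging.camera("side")[130:330,220:420]
cv2.imwrite("pics/c1.png",np.hstack([cv2.resize(a,(400,400),interpolation=2),cv2.resize(b,(400,400),interpolation=2)]))
cv2.imwrite("pics/wr.png",imaging.camera("wrist"))
```

```text
(array([ 0.1866345 , -0.05734348,  3.26826356]), np.float64(-25.119808912846487)) 1.975 [522.43746478  30.31897877 129.69269424]
```

View pics/c1.png

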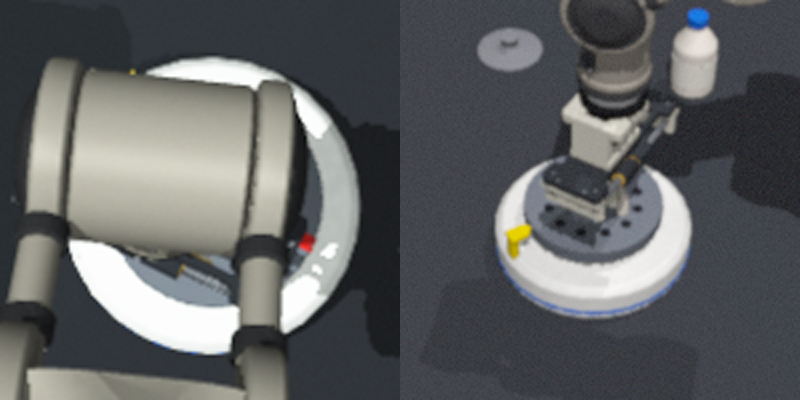

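View pics/wr.png

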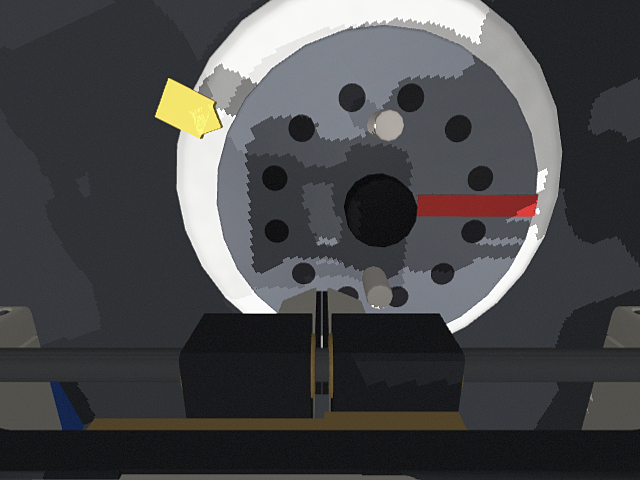

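Request:
arm_command(steps=[[[0.1,-0.1,1],0,0],[[0.2,-0.1,2],0,0],[[0.2,-0.1,3],0,0],[[0.2,-0.1,3.3],0,0],[[0.2,-0.1,3.3],0,0]])

```text
t: 2.75
position: [526.7, 30.1, 99.3]
tool_rot: [-0.001, 0.976, -0.218, 0.0]
contact_force: [0.5, 0.0, 0.7]
width: 0.4
```

Run:
```python
from h import *
p=sensors.get_obs();cv2.imwrite("pics/w2.png",imaging.camera("wrist"))
print(rel([524.2,30.1,97]),p["t"],p["contact_force"])
```

```text
(array([-0.24875731,  0.1143423 ,  0.2591608 ]), np.float64(-25.1397404891805)) 2.75 [0.52044792 0.04366855 0.71050209]
```

View pics/w2.png

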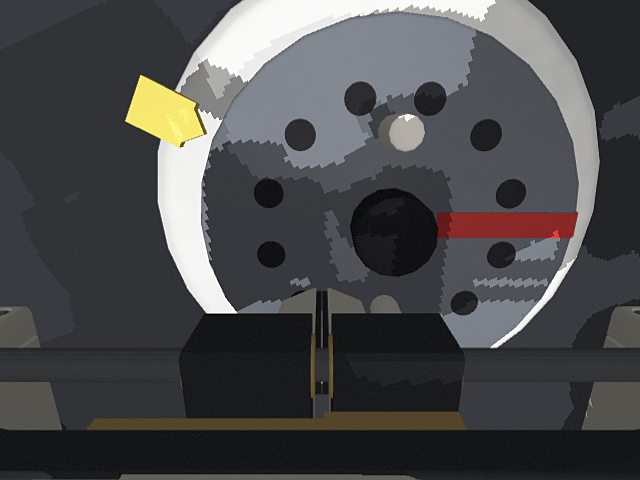

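Request:
arm_command(steps=[[[-0.2,0.5,0.2],0,0],[[-0.2,1.3,0.2],0,0],[[-0.2,2.5,0.2],0,0],[[-0.2,3.0,-2.0],0,0],[[-0.2,3.0,-5],0,0]])

```text
t: 3.42
position: [511.3, 2.6, 149.6]
tool_rot: [-0.0, 0.976, -0.218, -0.001]
contact_force: [-0.3, -0.1, -0.3]
width: 0.4
```

```bash
cat >> h.py <<'E'
C=np.array([547.9,-13.9])
def stripe(k):  # wrist picture -> time, stripe angle less pointer angle (rad, 0 = stripe at pointer), hub position check
    t=sensors.get_obs()["t"];p=imaging.camera_params("wrist");im=imaging.camera("wrist").astype(int)
    P["wrist"]=p
    m=(im[...,2]>90)&(im[...,1]<60)&(im[...,0]<60)
    n,l,s,_=cv2.connectedComponentsWithStats(m.astype(np.uint8))
    if k:cv2.imwrite(f"pics/{k}.png",im)
    if n<2:return t,None,0,None
    v,u=np.nonzero(m)
    q=np.array([w("wrist",a,b,87)[:2] for a,b in zip(u,v)])-C
    r=np.hypot(*q.T);g=(r>18)&(r<90)
    if g.sum()<20:return t,None,int(g.sum()),None
    e=q[g].mean(0);a=np.arctan2(e[1],e[0])-np.radians(37.6)
    return t,(a+np.pi)%(2*np.pi)-np.pi,int(g.sum()),np.hypot(*e)
E
python3 - <<'E'
from h import *
for i in range(4):print(stripe("s%d"%i if i==3 else None))
print(sensors.get_obs()["position"])
E
```

```text
(3.425, np.float64(-1.4429232852477984), 939, np.float64(38.59521735497964))
(3.475, np.float64(-1.3025845662072602), 958, np.float64(38.3386424126753))
(3.525, np.float64(-1.1658790290899987), 1127, np.float64(40.0619889144059))
(3.575, np.float64(-1.044238894556154), 1254, np.float64(40.832943827294514))
[512.14131713   3.07969152 149.71332402][ WARN:0@3.845] global loadsave.cpp:1063 imwrite_ Unsupported depth image for selected encoder is fallbacked to CV_8U.
```

Run:
```python
from h import *
print(rel([547.9-.907*71,-13.9+.421*71,97]),sensors.get_obs()["t"])
```

```text
(array([-3.14938443,  0.05806623,  5.26626075]), np.float64(-25.169668995625063)) 3.625
```

Request:
arm_command(steps=[[[-1.5,0,0],0,0],[[-3.1,0,0],0,0],[[-3.1,0,2],0,0],[[-3.1,0,4],0,0],[[-3.1,0,5],0,0]])

```text
t: 4.25
position: [482.3, 16.7, 98.1]
tool_rot: [-0.0, 0.976, -0.218, -0.001]
contact_force: [0.2, -0.5, -0.4]
width: 0.2
```

```bash
python3 - <<'E' 2>/dev/null
from h import *
for i in range(5):print(stripe("b%d"%i if i==4 else None), rel([547.9-.907*71,-13.9+.421*71,87])[0])
E
```

```text
(4.25, np.float64(0.6602496337790411), 2026, np.float64(40.20871907039831)) [0.14834365 0.00991162 1.04362639]
(4.3, np.float64(0.7779725658212113), 2175, np.float64(41.14372810842078)) [0.09172532 0.02376396 1.1406817 ]
(4.35, np.float64(0.9006637112793516), 2216, np.float64(41.920088426091255)) [0.01738857 0.04497742 1.22377361]
(4.4, np.float64(1.0220518616774523), 2327, np.float64(43.47282563402303)) [-0.03468743  0.06230238  1.27625201]
(4.45, np.float64(1.143535587618171), 2516, np.float64(45.849330140230876)) [-0.07096745  0.07023809  1.30805999]
```

View pics/b4.png

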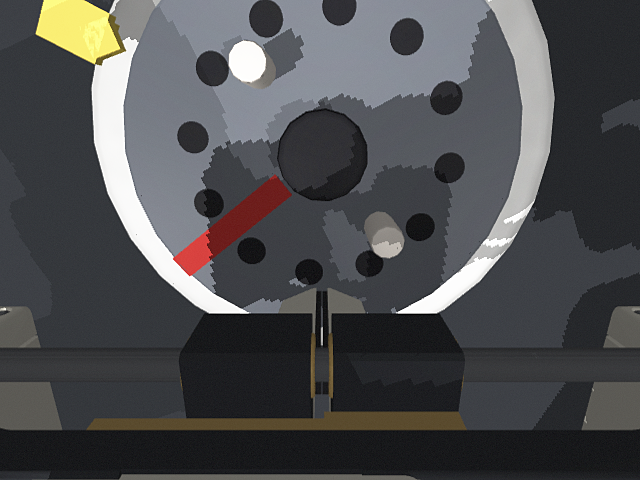

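Request:
arm_command(steps=[[[0,0.1,0.5],0,0],[[0,0.1,0.5],0,0],[[0,0.1,0.5],0,0],[[0,0.1,0.5],0,0],[[0,0.1,0.5],0,0]])

```text
t: 5.12
position: [484.0, 15.4, 95.1]
tool_rot: [-0.001, 0.976, -0.218, 0.001]
contact_force: [-0.7, -0.0, 0.2]
width: 0.1
```

Request:
arm_command(steps=[[[0,0,0],0,0],[[0,0,0],0,0],[[0,0,0],0,0],[[0,0,0],0,0],[[0,0,0],0,0]])

```text
t: 5.75
position: [484.0, 15.4, 95.2]
tool_rot: [-0.001, 0.976, -0.218, 0.001]
contact_force: [0.7, -0.6, 0.6]
width: 0.5
```

Request:
arm_command(steps=[[[0,0,0],0,0],[[0,0,0],0,0],[[0,0,0],0,0],[[0,0,0],0,0],[[0,0,0],0,0]])

```text
t: 6.38
position: [484.0, 15.4, 95.2]
tool_rot: [-0.001, 0.976, -0.218, 0.001]
contact_force: [0.5, 0.8, 0.5]
width: 0.4
```

```bash
python3 - <<'E' 2>/dev/null
from h import *
for i in range(4):print(stripe(None), rel([547.9-.907*71,-13.9+.421*71,87])[0])
E
```

```text
(6.375, np.float64(-0.6889413337388195), 40, np.float64(30.667411341213185)) [-0.07382284 -0.02579552  0.81474187]
(6.425, np.float64(-0.5827907685991907), 50, np.float64(33.694131143944176)) [-0.07607763 -0.02829832  0.81477975]
(6.475, np.float64(-0.5155336323967532), 58, np.float64(34.64549651442115)) [-0.07348996 -0.02529321  0.8143151 ]
(6.525, np.float64(-0.4423937970906735), 63, np.float64(32.30186876942076)) [-0.0739526  -0.02636018  0.8135989 ]
```

Request:
arm_command(steps=[[[-0.1,0,0.1],0,0],[[-0.1,0,0.2],0,0],[[-0.1,0,0.3],0,0],[[-0.1,0,0.4],0,0],[[-0.1,0,0.4],0,0]])

```text
t: 7.2
position: [483.1, 15.8, 91.0]
tool_rot: [-0.001, 0.976, -0.218, 0.001]
contact_force: [1.0, 1.0, -0.8]
width: 0.0
```

Request:
arm_command(steps=[[[0,0,0],0,0],[[0,0,0],0,0],[[0,0,0],0,0],[[0,0,0],0,0],[[0,0,0],0,0]])

```text
t: 7.82
position: [483.1, 15.8, 91.1]
tool_rot: [-0.001, 0.976, -0.218, 0.001]
contact_force: [-0.4, 0.1, 0.1]
width: 0.8
```

Request:
arm_command(steps=[[[0,0,0],0,0],[[0,0,0],0,0],[[0,0,0],0,0],[[0,0,0],0,0],[[0,0,0],0,0]])

```text
t: 8.45
position: [483.1, 15.9, 91.0]
tool_rot: [-0.001, 0.976, -0.218, 0.001]
contact_force: [-0.0, 0.4, 0.2]
width: 0.8
```

Request:
arm_command(steps=[[[0,0,0],0,0],[[0,0,0],0,0],[[0,0,0],0,0],[[0,0,0],0,0],[[0,0,0],0,0]])

```text
t: 9.07
position: [483.1, 15.9, 91.0]
tool_rot: [-0.001, 0.976, -0.218, 0.001]
contact_force: [0.2, -0.0, -0.7]
width: 0.1
```

```bash
sed -i 's/m=(im\[...,2\]>90).*/m=(im[...,2]>45)\&(im[...,2]>2.5*im[...,1])\&(im[...,2]>2.5*im[...,0])/' h.py; python3 - <<'E' 2>/dev/null
from h import *
for i in range(4):print(stripe(None), rel([547.9-.907*71,-13.9+.421*71,87])[0])
E
```

```text
(9.075, np.float64(-2.1158605126155865), 5307, np.float64(55.76776324291328)) [ 0.02981951 -0.02946769  0.40438766]
(9.125, np.float64(-2.033708756895728), 5425, np.float64(55.862962297047396)) [ 0.02747376 -0.02841336  0.40524632]
(9.175, np.float64(-1.95497254046158), 5301, np.float64(54.67703047896389)) [ 0.02973174 -0.02801636  0.40492279]
(9.225, np.float64(-1.874499135968453), 4807, np.float64(51.49206823828314)) [ 0.028713   -0.02796079  0.40588845]
```

Request:
arm_command(steps=[[[0,0,0],0,0],[[0,0,0],0,0],[[0,0,0],0,0],[[0,0,0],0,0],[[0,0,0],0,0]])

```text
t: 9.9
position: [483.1, 15.9, 91.1]
tool_rot: [-0.001, 0.976, -0.218, 0.001]
contact_force: [-1.2, 0.6, -0.1]
width: -0.2
```

Request:
arm_command(steps=[[[0,0,0],0,0],[[0,0,0],0,0],[[0,0,0],0,0],[[0,0,0],0,0],[[0,0,0],0,0]])

```text
t: 10.52
position: [483.1, 15.8, 91.0]
tool_rot: [-0.001, 0.976, -0.218, 0.001]
contact_force: [0.8, -0.6, 0.1]
width: 0.5
```

Request:
arm_command(steps=[[[0,0,0],0,0],[[0,0,0],0,0],[[0,0,0],0,0],[[0,0,0],0,0],[[0,0,0],0,0]])

```text
t: 11.15
position: [483.1, 15.8, 91.1]
tool_rot: [-0.001, 0.976, -0.218, 0.001]
contact_force: [0.2, -0.3, -0.1]
width: 0.7
```

Request:
arm_command(steps=[[[0,0,0],0,0],[[0,0,0],0,0],[[0,0,0],0,0],[[0,0,0],0,0],[[0,0,0],0,0]])

```text
t: 11.78
position: [483.1, 15.9, 91.0]
tool_rot: [-0.001, 0.976, -0.218, 0.001]
contact_force: [0.1, -0.7, -0.6]
width: 0.6
```

Request:
arm_command(steps=[[[0,0,0],0,0],[[0,0,0],0,0],[[0,0,0],0,0],[[0,0,0],0,0],[[0,0,0],0,0]])

```text
t: 12.4
position: [483.1, 15.9, 91.0]
tool_rot: [-0.001, 0.976, -0.218, 0.001]
contact_force: [0.5, 0.5, 0.3]
width: 0.2
```

Request:
arm_command(steps=[[[0,0,0],0,0],[[0,0,0],0,0],[[0,0,0],0,0],[[0,0,0],0,0],[[0,0,0],0,0]])

```text
t: 13.02
position: [483.1, 15.9, 91.1]
tool_rot: [-0.001, 0.976, -0.218, 0.001]
contact_force: [-0.7, 0.1, -0.0]
width: 0.5
```

Request:
arm_command(steps=[[[0,0,0],0,0],[[0,0,0],0,0],[[0,0,0],0,0],[[0,0,0],0,0],[[0,0,0],0,0]])

```text
t: 13.65
position: [483.1, 15.9, 91.0]
tool_rot: [-0.001, 0.976, -0.218, 0.001]
contact_force: [-0.2, 0.3, -0.2]
width: 0.4
```

```bash
python3 - <<'E' 2>/dev/null
from h import *
for i in range(6):print(stripe("d" if i==5 else None), rel([547.9-.907*71,-13.9+.421*71,87])[0])
E
```

```text
(13.65, np.float64(-2.1617982223702508), 5229, np.float64(55.645383503663076)) [ 0.02945926 -0.03028384  0.40508732]
(13.7, np.float64(-2.105938717143929), 5320, np.float64(55.780352601175295)) [ 0.0291135  -0.02847009  0.40667503]
(13.75, np.float64(-2.050275017278315), 5408, np.float64(55.869774476435865)) [ 0.03023325 -0.02777187  0.40515752]
(13.8, np.float64(-1.9961013223856563), 5420, np.float64(55.572085335028625)) [ 0.02887283 -0.02837222  0.40526343]
(13.85, np.float64(-1.9432516190334395), 5246, np.float64(54.31924091828845)) [ 0.02894479 -0.02769252  0.40670338]
(13.9, np.float64(-1.8891900856747375), 4902, np.float64(52.05804449641688)) [ 0.02922848 -0.02911152  0.40557679]
```

Request:
arm_command(steps=[[[0,0,0],0,0],[[0,0,0],0,0],[[0,0,0],0,0],[[0,0,0],0,0],[[0,0,0],0,0]])

```text
t: 14.58
position: [483.1, 15.9, 91.0]
tool_rot: [-0.001, 0.976, -0.218, 0.001]
contact_force: [0.3, -0.3, -0.2]
width: 0.5
```

Request:
arm_command(steps=[[[0,0,0],0,0],[[0,0,0],0,0],[[0,0,0],0,0],[[0,0,0],0,0],[[0,0,0],0,0]])

```text
t: 15.2
position: [483.1, 15.8, 91.0]
tool_rot: [-0.001, 0.976, -0.218, 0.001]
contact_force: [0.3, 0.4, -0.3]
width: 0.3
```

```bash
python3 - <<'E' 2>/dev/null
from h import *
for i in range(4):print(stripe("e" if i==3 else None), rel([547.9-.907*71,-13.9+.421*71,87])[0])
print(sensors.get_obs()["t"])
P["wrist"]=imaging.camera_params("wrist");a=np.radians(37.6)
print([pix("wrist",np.array([*(C+r*np.array([np.cos(a),np.sin(a)])),87])) for r in(20,60,88)])
E
```

```text
(15.2, np.float64(-0.5343165043466263), 3730, np.float64(45.12475614903432)) [ 0.03002212 -0.02988821  0.40468457]
(15.25, np.float64(-0.48555310200562696), 3911, np.float64(46.26214098680135)) [ 0.02641608 -0.02716265  0.40601363]
(15.3, np.float64(-0.4373220816970469), 4109, np.float64(47.53231112445949)) [ 0.02887181 -0.02882401  0.40442601]
(15.35, np.float64(-0.38889104626340565), 4339, np.float64(49.030932985607315)) [ 0.03188305 -0.03060435  0.40423575]
15.4
[array([277.63142541, 129.6968915 ]), array([186.37605108,  81.54799147]), array([118.41471255,  45.68967935])]
```

View pics/e.png

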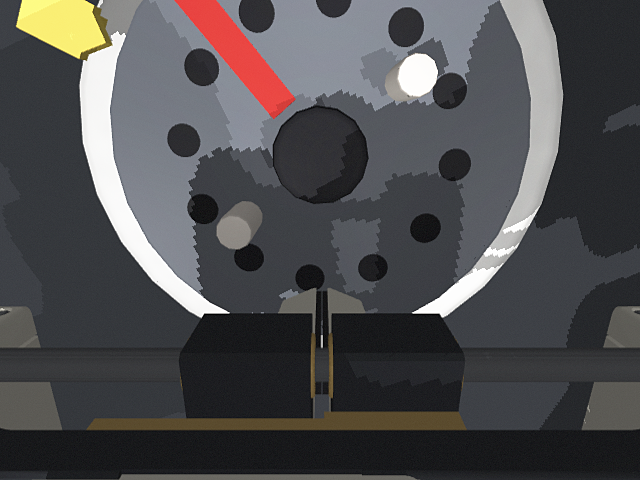

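Request:
arm_command(steps=[[[0,0,0.1],0,0],[[0,0,0.25],0,0],[[0,0,0.6],0,0],[[0,0,0.85],0,0],[[0,0,0.9],0,0]])

```text
t: 16.02
position: [483.2, 16.0, 82.3]
tool_rot: [-0.001, 0.976, -0.218, 0.001]
contact_force: [-1.2, 0.9, 7.1]
width: 0.3
```

```bash
python3 - <<'E' 2>/dev/null
from h import *
for i in range(4):print(stripe("f" if i==3 else None), rel([547.9-.907*71,-13.9+.421*71,87])[0],sensors.get_obs()["contact_force"])
E
```

```text
(16.025, np.float64(-0.058924063503485336), 5659, np.float64(55.1487476649546)) [ 0.03293835 -0.01467146 -0.46678706] [-1.816183    1.21076018  6.65560171]
(16.075, np.float64(-0.059093259527283504), 5661, np.float64(55.14669737975323)) [ 0.03146767 -0.01429846 -0.45952298] [-2.15810012  0.91972338  7.58258577]
(16.125, np.float64(-0.05915276959418092), 5656, np.float64(55.144021762314274)) [ 0.03436096 -0.01536432 -0.45813799] [-1.85728752  1.25593138  7.76152777]
(16.175, np.float64(-0.05920915671965643), 5663, np.float64(55.19236218562361)) [ 0.03151458 -0.0154016  -0.45263467] [-1.80275326  1.39986547  7.89588407]
```

View pics/f.png

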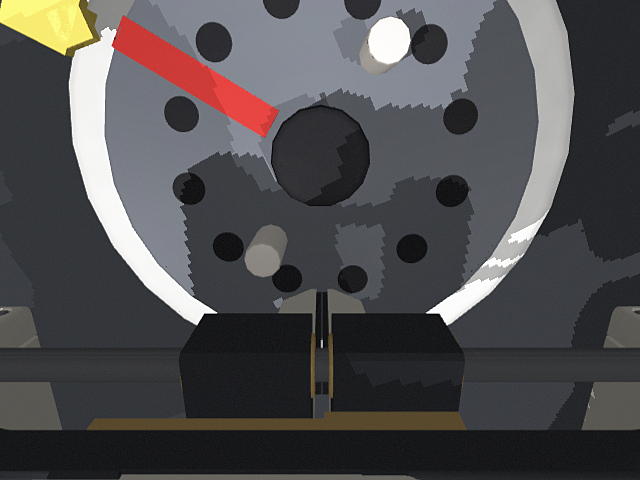

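```bash
python3 -c "
from cell import robot;print(robot.job_done())"
```

```text
the job is handed in; nothing more can be done
None
```

I flicked pin_a counter-clockwise with the shut fingertips. The rotor spun on by itself at about 2.6 rad/s. After more than two turns, I stopped it in one press on the rim as the stripe came to the pointer at 7π. It was turning at about 0.95 rad/s by then.

**Last checks (wrist camera, 16.2 s of the 72 s used):**
- **Standstill:** the rotor did not move over the last four pictures.
- **Stripe position:** the stripe is about 0.06 rad short of the pointer, or about 5 mm at the rim.
- **Press:** the fingertip is holding the rotor with about 8 N upward reaction, with 1 to 2 N sideways.

I had no force readings during the flick and braking strokes themselves, so the peak contact forces there are not confirmed. I did not look at the bottle, rack or lid again at the end. The arm passed at about 226 mm height and lowered only over the rotor, so they should not have moved.

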